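Seat the keyed platter of a spray turntable

TASK

The turntable's round platter stands proud because its rim notch is out of line with the drive pin. Without lifting the platter, push its stud round with a fingertip until the notch is over the pin, and then press the platter down until it lies flat and fully home on the base, pin in notch. Leave the other things on the bench where they are, and finish clear of everything.

Things in the scene. Friction and masses are not known exactly. Their poses are not given: they have to be found in the camera images.
- turntable: Dark steel round base of the bench spray turntable, fixed to the bench: 210 mm across at the foot, 196 mm above, flat top 30 mm above the bench. Origin on its axis at bench level, z up, x from the axis towards the drive pin. On its axis a steel spindle 16 mm thick ends 56 mm above the bench.
- pin (a point): Middle of the top of the drive pin: steel, round, 10 mm thick, standing 6 mm above the base's flat top, 80 mm from the axis. Its top is 36 mm above the bench; half of it shows outside the platter's rim, and right outside it a small steel block (8 by 20 mm, 6 mm high) marks the place.
- platter: Bare aluminium disc, 160 mm across, 8 mm thick, about 0.35 kg, loose on the spindle (19 mm bore). Origin at the middle of its underside, z up, x towards the notch. It starts flat, underside 38 mm above the bench, notch at least 0.8 rad from the pin either way; it stays as turned. Home: underside on the base's top, 30 mm above the bench. Out of line it lands on the pin.
- friction_ring: Black rubber ring under the platter, mostly hidden, outer diameter 128 mm, inner 92 mm; it carries the platter 8 mm above the base's top, and gives way downward, evenly all round, under a push of about 7 N (5 to 9 N) without springing back. Origin on the axis, 8 mm below its top.
- notch (a point): Middle of the mouth of the notch in the platter's rim, at the height of the underside, 80 mm from the axis. The notch is a square slot 16 mm wide that runs 14 mm in from the rim and right through the thickness. The pin fits in when this point is within about 3 mm of the pin, seen from above.
- stud (a point): Middle of the top of the finger stud: an upright steel stud 12 mm thick that stands 20 mm above the platter's top face, fixed to the platter 55 mm from the axis, diametrically opposite the notch. Pushed sideways with 2 to 4 N it takes the platter round.
- mixing_cup: White mixing cup 68 mm wide, 75 mm high, standing close beside the turntable; origin under its middle. A bystander.
- finial: Turned pale wood finial 52 mm wide, 92 mm high, standing close beside the turntable; origin under its middle. A bystander.
- tin_lid: Green round paint tin lid 104 mm across, 6 mm thick, flat on the bench close to the turntable; origin under its middle. A bystander.
- paint_tin: Paint tin 108 mm wide, 120 mm high, at the left; origin under its middle. A bystander.
- glue_bottle: White bottle 52 mm wide, 140 mm high, at the left; origin under its middle. A bystander.
- tape_roll: Roll of blue tape 104 mm across, 25 mm high, lying flat at the right; origin under its middle. A bystander.
- brush: Paint brush 190 mm long, lying at the right; a bystander.
Mind the look-alikes: they are no part of the job. Several things have the shape of the platter; the one meant has the colours described above.

How it is judged:
By the outcome, as a careful person would: the job done as asked, in the order asked, and still so for the second after the job is handed in, with the robot touching nothing.
It also fails if it takes over 64 s, if anything falls off the work surface, if the arm or the gripper's body presses on something with over 40 N, if the wrist force passes 120 N, or if a joint passes its speed limit or range.

ROBOT

A 6-joint arm with a two-finger parallel gripper is mounted at the origin on the work surface. World frame = base frame: x ahead of the robot, y to its left, z up, the work surface at z = 0. Lengths are in m, angles in rad, forces in N, time in s.
With the tool pointing down it reaches from about 0.15 to 0.775 m from the base axis. Payload 6.1 kg.
Tool frame: the origin (TCP) lies between the finger pads; the fingertips stand 17 mm ahead of it and the grasp point (between the pads) lies 2 mm behind it; z points along the fingers, y is the direction in which the jaws open and shut (so a half turn about z gives the same grasp; the last joint's range is limited). The gripper opens to 85 mm and grips with 20 to 120 N. Pads are 22 mm wide; open, the fingers measure 114 mm over their backs; the gripper's body (76 mm by 85 mm) begins 54 mm behind the grasp point. The pads swing forward as they close: fully open they stand 13 mm farther back than shut.
Start: joints at [1.179, 0.126, -0.04, 1.405, 0, 1.571], TCP at [0.2, 0.485, 0.248] pointing down, gripper open.
Joint ranges: [-2.72, 2.72], [-0.95, 1.95], [-1.27, 1.35], [-1.78, 2.02], [-1.46, 1.47], [-3.14, 3.14]. Speed limits (rad/s): [2.39, 2.39, 3.01, 3.14, 3.14, 3.14].

INTERFACE

Orientations are given as a rotation vector (axis times angle).
In Python, from workcell import manip, vision gives the robot as it stands.
- The arm moves only by the tool arm_command, never from a script. Its argument "commands" is one flat list of numbers, 7 for each row, row after row: the shift along the world's x, y, z in mm, then the turn, a rotation vector about the world's x, y, z in rad, then the closure in counts, from 0 (fully open) to 255 (shut). A call has 1 to 20 rows; each row is the pose to reach, as a shift and turn from the pose commanded when the call began; what a row does not reach only later rows make up. A row lasts 1/10 s, in which the tool goes at most 50 mm and 8.59 degrees, less where a joint would pass 70% of its speed; a pose out of reach is approached as far as the arm can. A call with a gripper value outside its range is refused whole. The fingers move at their own pace and stop on an object; the grip force is fixed at half the most. Time passes only in rows, so rows that repeat a pose let the fingers close. It gives the time, the measured TCP pose, the force and the opening at its end, in the units of the state.
- manip.state(): the state, without advancing time (a new reading comes with each control period).
- vision.snapshot(name): name is "scene" or "side" or "wrist"; returns the picture (400x640x3 uint8, red, green, blue); there is no depth.
- vision.calibration(name): a dict with "fx", "fy", "cx", "cy" (pixels), "dist" ([k1, k2, p1, p2, k3] as OpenCV has them; the pictures are not rectified), "position" and "attitude" of the camera in the world. Camera axes: x right, y down, z forward; pixel columns grow to the right and rows downward; lengths in m; the calibration is good to about 2 mm. A picture is of the moment at which its call begins: read the wrist's pose just before it. calibration takes no time and is no camera call; for the wrist camera it gives the pose at the moment of the call.
- manip.hand_in(): hands the job in, once; it reports no verdict.
The state is a dict: "time": time; "joint_positions": joint angles; "qd": joint speeds; "joint_efforts": joint torques, N m; "position": TCP position; "tcp_rot": TCP orientation; "wrist_force": force on the tool from outside, world axes, zero at the start; "moment": the same for the moment, N m; "width": opening from 0.0 (shut) to 1.0 (fully open).
Only numpy, scipy, OpenCV 4.12 (cv2) and the standard library are available. Lean on these libraries where they do the work, as an engineer would, in place of code of your own. Each camera call takes 0.05 s, during which the arm holds its last target. There are 200 camera calls.

## Working session

There is one attempt and no reset: what is moved stays moved. The work goes in short steps, Python scripts to look and compute and a tool call to move; the robot and the scene stay as the last step left them, time stands still between calls to the robot, and variables do not carry over. Pictures are saved under pics/ and viewed, about 8 in all and at most 12, crops included, and the job is handed in when it is done.

Besides the shell and the picture viewer there is one more tool, called after "Emit:" by a JSON object that holds its "fn" and its "kwargs". arm_command: Moves the arm, as the interface text tells. Its arguments: {"type":"object","properties":{"commands":{"type":"array"}},"required":["commands"]}

```bash
mkdir -p pics
cat > h.py <<'E'
import numpy as np, cv2
from scipy.spatial.transform import Rotation as R
from workcell import manip, vision
def cal(n):
    c=vision.calibration(n); K=np.array([[c["fx"],0,c["cx"]],[0,c["fy"],c["cy"]],[0,0,1.]])
    a=np.array(c["attitude"],float)
    M=a if a.shape==(3,3) else R.from_rotvec(a).as_matrix() if a.size==3 else None
    return K,np.array(c["dist"],float),np.array(c["position"],float),M
def plane(c,uv,z):
    K,d,p,M=c
    n=cv2.undistortPoints(np.array(uv,float).reshape(-1,1,2),K,d)[:,0]
    r=np.c_[n,np.ones(len(n))]@M.T
    return p+r*((z-p[2])/r[:,2])[:,None]
def proj(c,P):
    K,d,p,M=c
    return cv2.projectPoints(np.array(P,float).reshape(-1,3),cv2.Rodrigues(M.T)[0],-M.T@p,K,d)[0][:,0]
def save(n,f):
    im=vision.snapshot(n); cv2.imwrite("pics/"+f,im[:,:,::-1]); return im
E
python3 - <<'E'
from h import *
for n in("scene","side","wrist"):print(n,vision.calibration(n))
a=save("scene","s0.png");b=save("side","d0.png")
s=manip.state();print(s)
E
```

```text
scene {'fx': 366.613391278952, 'fy': 366.613391278952, 'cx': 321.92758732220426, 'cy': 194.5348751439046, 'dist': array([-0.05497481,  0.        ,  0.        ,  0.        ,  0.        ]), 'position': array([ 1.10351181, -0.44419233,  1.08510552]), 'attitude': array([-2.30389187, -1.1517563 ,  0.35212108])}
side {'fx': 364.4266891063587, 'fy': 364.4266891063587, 'cx': 322.4054394227368, 'cy': 198.653919693389, 'dist': array([-0.01811088,  0.        ,  0.        ,  0.        ,  0.        ]), 'position': array([0.48344184, 0.67300922, 0.91254664]), 'attitude': array([-0.14234594,  2.90443384, -1.07328034])}
wrist {'fx': 304.44468499377933, 'fy': 304.44468499377933, 'cx': 320.6778693799985, 'cy': 198.98362896866232, 'dist': array([-0.0070782,  0.       ,  0.       ,  0.       ,  0.       ]), 'position': array([0.1240829 , 0.51532977, 0.37348758]), 'attitude': array([2.37471592, 1.58972549, 0.26040639])}
{'time': 0.1, 'joint_positions': array([ 1.17900806e+00,  1.26374632e-01, -4.05191671e-02,  1.40538239e+00,
        5.00946348e-05,  1.57078781e+00]), 'qd': array([ 0.00160842, -0.00157829,  0.0009114 , -0.00142788, -0.00018423,
       -0.00035474]), 'joint_efforts': array([-8.61340795e-04, -4.36907959e+01,  3.53604555e+01,  1.37730062e-02,
       -2.35195412e-04, -1.36858780e-06]), 'position': array([0.20032552, 0.48491377, 0.24757192]), 'tcp_rot': array([-6.11412185e-01, -3.08117768e+00,  2.26453860e-03]), 'wrist_force': array([0.06588898, 0.93856805, 0.24038983]), 'moment': array([-0.01803488,  0.07561077,  0.05004139]), 'width': 1.000091478990439}
```

View pics/s0.png

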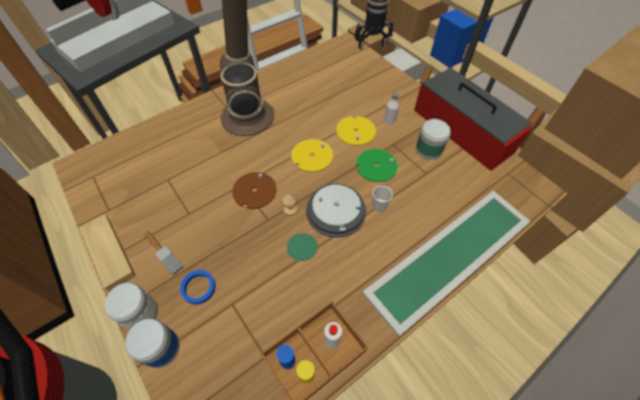

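View pics/d0.png

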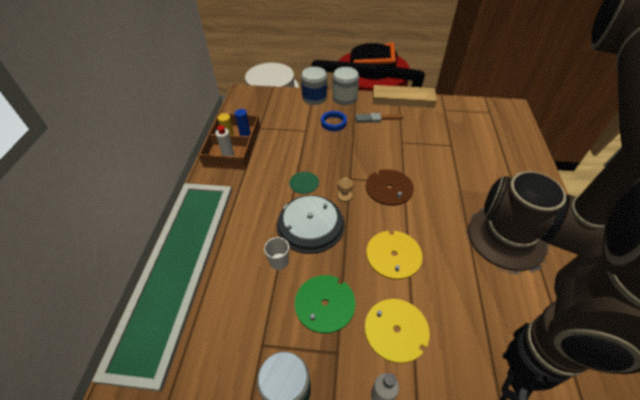

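Candidates with the platter's shape are the grey disc on a dark base at scene (336,205), brown (255,190), yellow (312,154), yellow (356,129) and green (377,165). Only the grey disc is bare aluminium on a dark round base, with the cup, finial and tin lid beside it. I'll confirm it in an enlarged crop.

Run:
```python
from h import *
a=cv2.imread("pics/s0.png")[170:250,285:405];b=cv2.imread("pics/d0.png")[180:270,255:375]
z=lambda i:cv2.resize(i,None,fx=5,fy=5,interpolation=cv2.INTER_CUBIC)
A=z(a);B=z(b)
cv2.imwrite("pics/c0.png",cv2.resize(np.vstack([A,B]),None,fx=.7,fy=.7))
c=cal("scene");print(plane(c,[[336,203]],.046));c=cal("side");print(plane(c,[[310,216]],.056))
```

```text
[[0.58984547 0.00965019 0.046     ]]
[[0.5935017  0.01470856 0.056     ]]
```

View pics/c0.png

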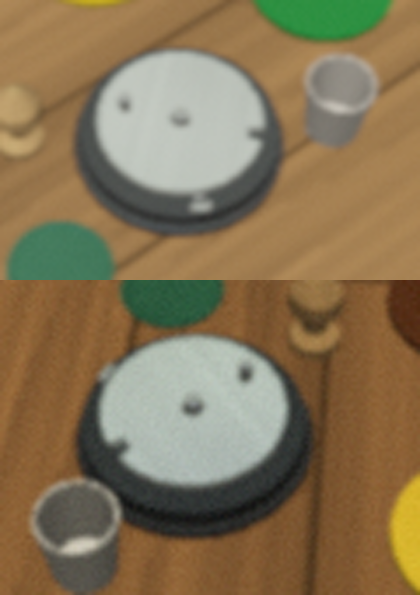

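The crop shows the grey disc on its dark base. In scene pixels the spindle is at (336,204), the stud (321,200), the notch (358,208) and the pin block (343,228). This is the platter. Next I'll work out angles and a wrist look.

Run:
```python
from h import *
for n,pts in(("scene",[[336.4,203.7],[320.7,199.7],[358.4,207.7],[342.7,227.7]]),("side",[[310.1,215.4],[325.3,206.3],[288.7,227.7],[285.6,206.9]])):
    c=cal(n);P=np.array([plane(c,[p],z)[0] for p,z in zip(pts,[.055,.064,.046,.036])]);print(n,P.round(4).tolist())
    d=P[1:,:2]-P[0,:2];print(np.hypot(*d.T),np.degrees(np.arctan2(d[:,1],d[:,0])))
c=cal("side")
for nm,uv,z in(("cup",[278,247],.075),("finial",[345,181],.092),("lid",[304,182],.006)):print(nm,plane(c,[uv],z))
c=cal("wrist");s=manip.state();T=R.from_rotvec(s["tcp_rot"]).as_matrix()
print(T.round(3),(T.T@(c[2]-s["position"])).round(4),(T.T@c[3]).round(3))
```

```text
scene [[0.5973, 0.0051, 0.055], [0.5576, -0.0311, 0.064], [0.6499, 0.0584, 0.046], [0.6742, -0.0283, 0.036]]
[0.05370477 0.07487609 0.08379655] [-137.64709245   45.39245505  -23.47390476]
side [[0.5936, 0.0117, 0.055], [0.5511, -0.0202, 0.064], [0.6517, 0.0561, 0.046], [0.6761, -0.029, 0.036]]
[0.05311961 0.07313145 0.0919293 ] [-143.12987328   37.39946085  -26.2629244 ]
cup [[0.66472581 0.14358232 0.075     ]]
finial [[ 0.49790195 -0.10378963  0.092     ]]
lid [[ 0.63829689 -0.16745281  0.006     ]]
[[-0.924  0.382 -0.001]
 [ 0.382  0.924 -0.001]
 [ 0.    -0.001 -1.   ]] [ 0.0821 -0.0012 -0.126 ] [[ 0.001 -0.947 -0.321]
 [ 1.     0.     0.   ]
 [-0.    -0.321  0.947]]
```

Emit:
{"fn": "arm_command", "kwargs": {"commands": [353,-511,-8,0,0,1.09,0,353,-511,-8,0,0,1.09,0,353,-511,-8,0,0,1.09,0,353,-511,-8,0,0,1.09,0,353,-511,-8,0,0,1.09,0,353,-511,-8,0,0,1.09,0,353,-511,-8,0,0,1.09,0,353,-511,-8,0,0,1.09,0,353,-511,-8,0,0,1.09,0,353,-511,-8,0,0,1.09,0,353,-511,-8,0,0,1.09,0,353,-511,-8,0,0,1.09,0,353,-511,-8,0,0,1.09,0,353,-511,-8,0,0,1.09,0,353,-511,-8,0,0,1.09,0,353,-511,-8,0,0,1.09,0,353,-511,-8,0,0,1.09,0,353,-511,-8,0,0,1.09,0,353,-511,-8,0,0,1.09,0]}}

```text
time: 2.0
position: [0.5531, -0.0248, 0.2407]
tcp_rot: [-1.077, 2.951, -0.0]
wrist_force: [0.3, 0.6, 0.0]
width: 1.003
```

Run:
```python
from h import *
s=manip.state();print(s["time"],s["position"],s["tcp_rot"],s["joint_positions"],s["wrist_force"])
a=save("wrist","w1.png");np.savez("w1.npz",*cal("wrist"))
```

```text
2.0 [ 0.55309058 -0.02481713  0.24065612] [-1.07674077e+00  2.95084234e+00 -1.85574695e-04] [-4.48700562e-02  1.80017429e-01  7.51849343e-03  1.39784597e+00
  6.00681589e-05 -7.44630338e-01] [0.31856443 0.56729129 0.00727602]
```

View pics/w1.png

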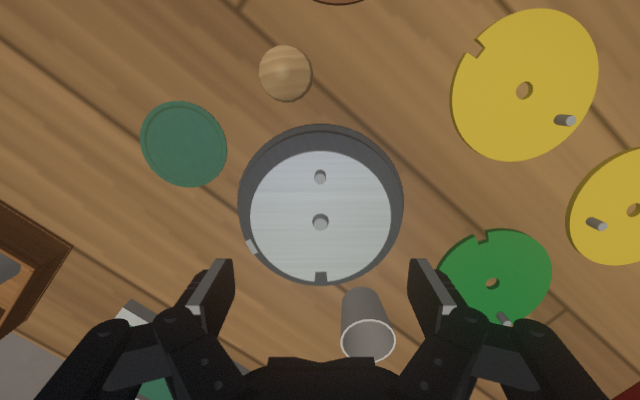

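The wrist view shows the platter centred at about (320,217). The spindle top is at (320,220), the stud (320,176), the notch at the rim (320,277) and the pin block (251,247). Measuring these by mask.

Run:
```python
from h import *
c=[np.load("w1.npz")[f"arr_{i}"] for i in range(4)]
im=cv2.imread("pics/w1.png");g=cv2.cvtColor(im,6)
hsv=cv2.cvtColor(im,40)
m=((g>135)&(hsv[:,:,1]<50)).astype(np.uint8);m[:, :235]=0;m[:,410:]=0;m[:115]=0;m[292:]=0
n,l,st,ce=cv2.connectedComponentsWithStats(m)
for i in range(1,n):
    if st[i,4]>15:print(i,st[i],ce[i])
k=1+np.argmax(st[1:,4]);ct=max(cv2.findContours((l==k).astype(np.uint8),0,1)[0],key=cv2.contourArea)[:,0].astype(float)
P=plane(c,ct,.046)[:,:2]
h=P[cv2.convexHull(P.astype(np.float32),returnPoints=False)[:,0]]
A=np.c_[2*h,np.ones(len(h))];x=np.linalg.lstsq(A,(h**2).sum(1),rcond=None)[0];ctr=x[:2];print("platter c",ctr,"r",np.sqrt(x[2]+ctr@ctr))
r=np.hypot(*(P-ctr).T);q=P[r<.073]-ctr;print("notch pts",len(q),np.degrees(np.arctan2(q[:,1],q[:,0])).round(1),r.min())
crop=cv2.resize(im[150:300,235:410],None,fx=4.5,fy=3.9,interpolation=2);cv2.imwrite("pics/w1c.png",cv2.resize(im[150:295,235:405],None,fx=4,fy=4,interpolation=2))
```

```text
1 [  250   151   141   130 14136] [319.99455291 215.65350877]
2 [246 240  11  14  74] [251.05405405 246.62162162]
platter c [0.59390475 0.00707782] r 0.07994796973501044
notch pts 20 [34.2 34.1 34.  33.9 34.8 35.8 36.9 38.  39.  40.1 41.1 42.2 43.2 44.3
 45.3 46.4 47.3 47.1 47.  46.9] 0.06568562773434367
```

View pics/w1c.png

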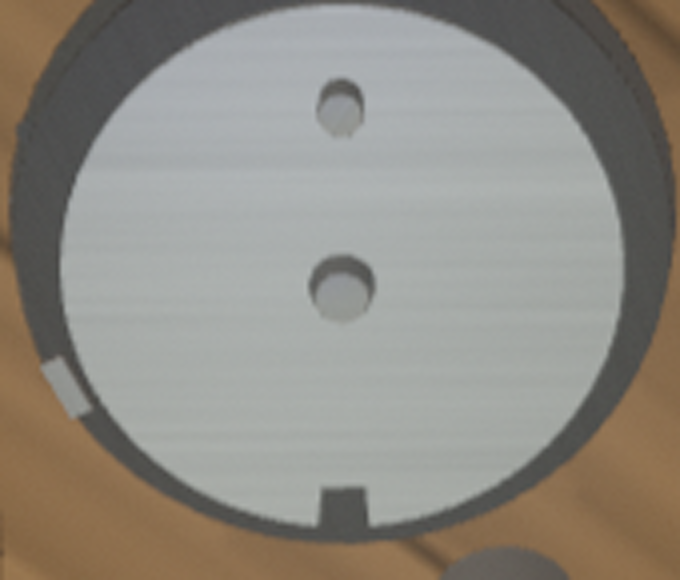

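Run:
```python
from h import *
c=[np.load("w1.npz")[f"arr_{i}"] for i in range(4)]
S=plane(c,[[320.5,224]],.056)[0][:2];T=plane(c,[[320.2,178.5]],.066)[0][:2];B=plane(c,[[251,246.6]],.036)[0][:2]
C=np.array([.5939,.0071])
print(S,T,B)
for o in(S,C):
  for p in(T,B):d=p-o;print(np.hypot(*d),np.degrees(np.arctan2(d[1],d[0])))
```

```text
[0.59318705 0.00719474] [ 0.5515049  -0.02831301] [ 0.67686929 -0.0324483 ]
0.054755835628793735 -139.57333690986823
0.09259745290757697 -25.34845724312717
0.05523971240903991 -140.12768602018133
0.09191284679984019 -25.48535932539038
```

Emit:
{"fn": "arm_command", "kwargs": {"commands": [-1.5,-3.3,-50,0,0,0,150,-1.5,-3.3,-90,0,0,0,150,-1.5,-3.3,-120,0,0,0,150,-1.5,-3.3,-130,0,0,0,150,-1.5,-3.3,-140,0,0,0,150,-1.5,-3.3,-150,0,0,0,150,-1.5,-3.3,-160,0,0,0,150,-1.5,-3.3,-168,0,0,0,150,-1.5,-3.3,-174,0,0,0,150,-1.5,-3.3,-174,0,0,0,150]}}

```text
time: 3.05
position: [0.5516, -0.0291, 0.0656]
tcp_rot: [1.074, -2.951, -0.001]
wrist_force: [-1.0, -0.3, 0.3]
width: 0.41
```

Run:
```python
from h import *
s=manip.state();print(s["time"],s["position"],s["tcp_rot"],s["wrist_force"],s["width"])
a=save("wrist","w2.png");np.savez("w2.npz",*cal("wrist"))
# planned arc, shifts for tool centre trailing stud by d deg
C=np.array([.5935,.0071]);p=s["position"][:2]
for a in range(0,90,6):
    t=np.radians(-139.7-a);print(a,((C+.055*np.array([np.cos(t),np.sin(t)])-p)*1000).round(1),round(-np.radians(a),3))
```

```text
3.05 [ 0.55157179 -0.02910655  0.0655764 ] [ 1.07412529e+00 -2.95123654e+00 -6.45045103e-04] [-0.9629627  -0.27113108  0.25679992] 0.40971514619213306
0 [-0.   0.6] -0.0
6 [-3.5  5.2] -0.105
12 [-6.5 10.1] -0.209
18 [-9.  15.3] -0.314
24 [-10.9  20.8] -0.419
30 [-12.2  26.4] -0.524
36 [-12.9  32.1] -0.628
42 [-13.   37.8] -0.733
48 [-12.6  43.6] -0.838
54 [-11.5  49.2] -0.942
60 [-9.9 54.7] -1.047
66 [-7.6 60.1] -1.152
72 [-4.9 65.1] -1.257
78 [-1.6 69.8] -1.361
84 [ 2.2 74.2] -1.466
```

View pics/w2.png

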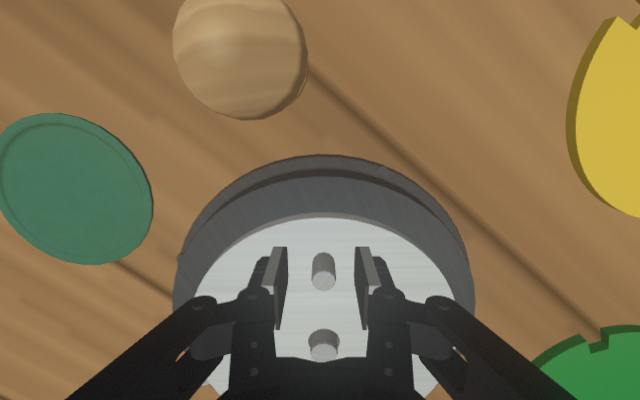

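Run:
```python
from h import *
C=np.array([.5935,.0071]);p=manip.state()["position"][:2]
for b in [0,5,10,15,20,25,30,35,40,45,50,54,57,59,60]:
    t=np.radians(-139.7-b);u=np.array([np.cos(t),np.sin(t)]);v=np.array([np.sin(t),-np.cos(t)])
    print(b,((C+.055*u+.0115*v-p)*1000).round(1),round(-np.radians(b),3))
```

```text
0 [-7.7  9.4] -0.0
5 [-9.9 13.8] -0.087
10 [-11.6  18.4] -0.175
15 [-13.   23.1] -0.262
20 [-13.9  27.9] -0.349
25 [-14.4  32.8] -0.436
30 [-14.5  37.7] -0.524
35 [-14.2  42.6] -0.611
40 [-13.4  47.4] -0.698
45 [-12.2  52.2] -0.785
50 [-10.6  56.8] -0.873
54 [-9.1 60.4] -0.942
57 [-7.7 63. ] -0.995
59 [-6.8 64.7] -1.03
60 [-6.2 65.6] -1.047
```

Emit:
{"fn": "arm_command", "kwargs": {"commands": [-4,5,0,0,0,0,150,-7,8,0,0,0,0,150,-7.7,9.4,0,0,0,0,150,-10,14,0,0,0,-0.087,150,-11.6,18.4,0,0,0,-0.175,150,-13,23,0,0,0,-0.262,150,-14,28,0,0,0,-0.349,150,-14.4,33,0,0,0,-0.436,150,-14.5,38,0,0,0,-0.524,150,-14.2,42.6,0,0,0,-0.611,150,-13.4,47.4,0,0,0,-0.698,150,-12.2,52,0,0,0,-0.785,150,-10.6,57,0,0,0,-0.873,150,-9,60.4,0,0,0,-0.942,150,-9,60.4,0,0,0,-0.942,150,-9,60.4,0,0,0,-0.942,150]}}

```text
time: 4.7
position: [0.543, 0.0314, 0.0665]
tcp_rot: [0.379, 3.118, 0.0]
wrist_force: [-1.5, 0.0, 0.0]
width: 0.412
```

Run:
```python
from h import *
s=manip.state();print(s["time"],s["position"],s["tcp_rot"],s["wrist_force"],s["width"])
a=save("side","d3.png")[170:260,250:370];b=save("scene","s3.png")[165:245,280:400];w=save("wrist","w3.png");np.savez("w3.npz",*cal("wrist"))
z=lambda i:cv2.resize(i,(400,300),interpolation=2)
cv2.imwrite("pics/c3.png",np.vstack([np.hstack([z(a),z(b)]),np.hstack([z(w),z(w)*0])])[:,:,::-1])
```

```text
4.7 [0.54297267 0.03142117 0.06648617] [3.79046235e-01 3.11831809e+00 3.35954244e-04] [-1.4849597   0.02953993  0.0180537 ] 0.41191705638116244
```

View pics/c3.png

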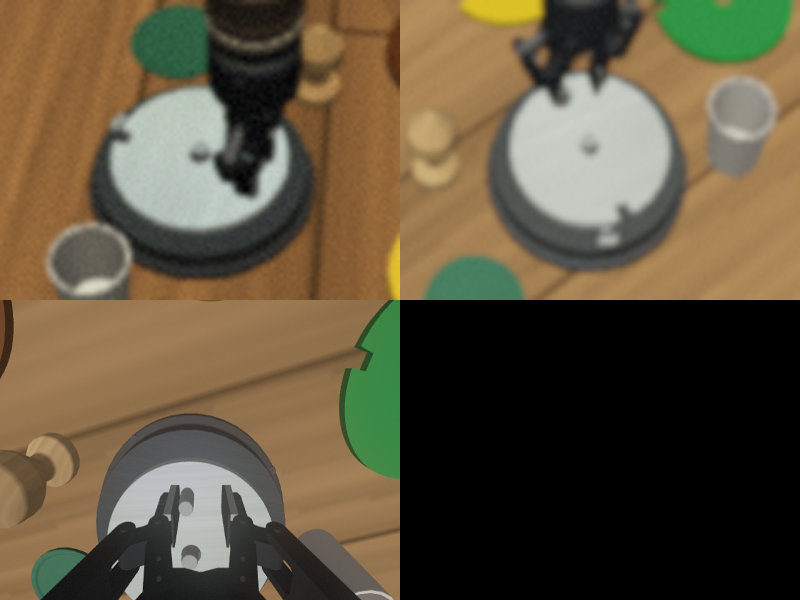

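Run:
```python
from h import *
C=np.array([.5935,.0071]);f=lambda b:(lambda t:C+.055*np.array([np.cos(t),np.sin(t)])+.0115*np.array([np.sin(t),-np.cos(t)]))(np.radians(-139.7-b))
for b in [57,60,62,64,65,66]:print(b,((f(b)-f(54))*1000).round(1),round(-np.radians(b-54),3))
# measure stud and spindle now
c=[np.load("w3.npz")[f"arr_{i}"] for i in range(4)]
S=plane(c,[[303,375]],.056)[0][:2]
uv=np.array([[186*1.6,(508-300)*4/3]]);T=plane(c,uv,.066)[0][:2];d=T-C;print(S,T,np.hypot(*d),np.degrees(np.arctan2(d[1],d[0])))
```

```text
57 [1.3 2.6] -0.052
60 [2.8 5.2] -0.105
62 [3.9 6.8] -0.14
64 [5.  8.4] -0.175
65 [5.5 9.2] -0.192
66 [ 6.1 10. ] -0.209
[0.61164749 0.00244473] [0.54032761 0.01938915] 0.05457403968979517 166.98635535395914
```

Emit:
{"fn": "arm_command", "kwargs": {"commands": [1.3,2.6,0,0,0,-0.052,150,2.8,5.2,0,0,0,-0.105,150,3.9,6.8,0,0,0,-0.14,150,5,8.4,0,0,0,-0.175,150,6.1,10,0,0,0,-0.209,150,6.1,10,0,0,0,-0.209,150,6.1,10,0,0,0,-0.209,150,4,5.5,0,0,0,-0.209,150,4,5.5,0,0,0,-0.209,150,4,5.5,20,0,0,-0.209,150,4,5.5,60,0,0,-0.209,0,4,5.5,100,0,0,-0.209,0,4,5.5,140,0,0,-0.209,0,4,5.5,174,0,0,-0.209,0,4,5.5,174,0,0,-0.209,0,4,5.5,174,0,0,-0.209,0,4,5.5,174,0,0,-0.209,0]}}

```text
time: 6.55
position: [0.5465, 0.0368, 0.239]
tcp_rot: [-0.705, -3.06, 0.0]
wrist_force: [-0.1, -0.7, -0.7]
width: 1.001
```

Run:
```python
from h import *
s=manip.state();print(s["time"],s["position"],s["tcp_rot"],s["wrist_force"],s["width"])
save("wrist","w4.png");np.savez("w4.npz",*cal("wrist"))
im=cv2.imread("pics/w4.png");cv2.imwrite("pics/c4.png",cv2.resize(im[150:310,225:415],None,fx=4,fy=3.75 and 4,interpolation=2)[:600])
```

```text
6.55 [0.54653574 0.0368441  0.23898546] [-7.04577992e-01 -3.05979533e+00  4.29396009e-04] [-0.05036138 -0.69053727 -0.74936265] 1.0007790047430112
```

View pics/c4.png

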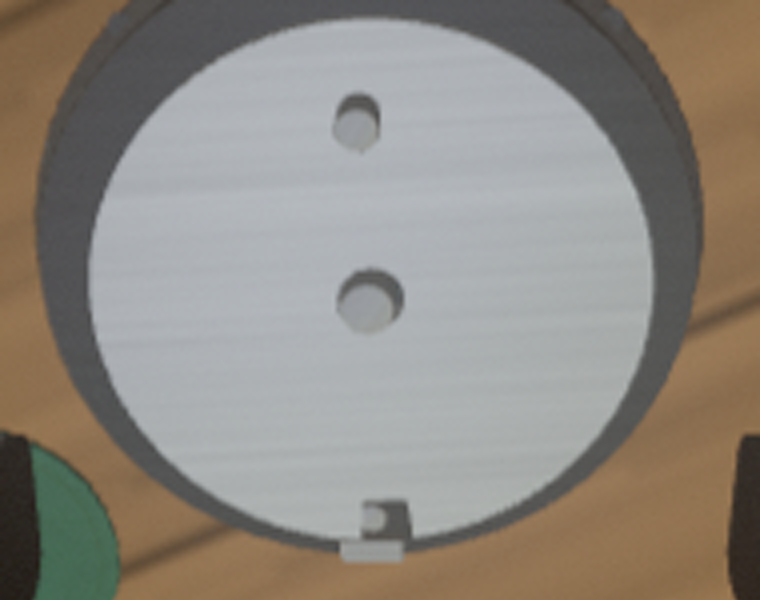

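The pin shows at the left side of the notch. In the crop the pin is at (373,518), the block (372,551), the notch about (386,520) and the stud top (357,130). The notch is a few mm short, so I'll measure it.

Run:
```python
from h import *
c=[np.load("w4.npz")[f"arr_{i}"] for i in range(4)]
im=cv2.imread("pics/w4.png");g=cv2.cvtColor(im,6);hsv=cv2.cvtColor(im,40)
m=((g>135)&(hsv[:,:,1]<50)).astype(np.uint8);m[:,:240]=0;m[:,395:]=0;m[:148]=0;m[283:]=0
ct=max(cv2.findContours(m,0,1)[0],key=cv2.contourArea)[:,0].astype(float)
P=plane(c,ct,.046)[:,:2];h=P[cv2.convexHull(P.astype(np.float32),returnPoints=False)[:,0]]
x=np.linalg.lstsq(np.c_[2*h,np.ones(len(h))],(h**2).sum(1),rcond=None)[0];C=x[:2];print("C",C,np.sqrt(x[2]+C@C))
f=lambda q:(np.array([q])/4+[225,150])
an=lambda uv,z:(lambda d:(np.hypot(*d).round(4),np.degrees(np.arctan2(d[1],d[0])).round(2)))(plane(c,uv,z)[0][:2]-C)
for n,q,z in(("stud",(356,130),.066),("spindle",(366,308),.056),("block",(372,551),.036),("pin",(373,519),.036),("notch inner L",(362,501),.046),("notch inner R",(407,501),.046),("notch R low",(411,535),.046),("notchinner mid",(384.5,501),.046)):print(n,an(f(q),z))
```

```text
C [0.59448354 0.00783292] 0.07993060223100548
stud (np.float64(0.0549), np.float64(157.18))
spindle (np.float64(0.0013), np.float64(-170.22))
block (np.float64(0.0914), np.float64(-25.63))
pin (np.float64(0.0797), np.float64(-25.34))
notch inner L (np.float64(0.0668), np.float64(-27.98))
notch inner R (np.float64(0.0677), np.float64(-16.42))
notch R low (np.float64(0.0797), np.float64(-16.91))
notchinner mid (np.float64(0.0669), np.float64(-22.16))
```

Emit:
{"fn": "arm_command", "kwargs": {"commands": [0,0,-40,0,0,0,150,0,0,-80,0,0,0,150,0,0,-115,0,0,0,150,0,0,-125,0,0,0,150,0,0,-140,0,0,0,150,0,0,-160,0,0,0,150,0,0,-174,0,0,0,150,1,2.2,-174,0,0,-0.052,150,2.1,4.5,-174,0,0,-0.052,150,3,5.7,-174,0,0,-0.052,150,3.9,6.9,-174,0,0,-0.052,150,3.9,6.9,-174,0,0,-0.052,150,3.9,6.9,-174,0,0,-0.052,150,1.5,2,-174,0,0,-0.052,150,1.5,2,-174,0,0,-0.052,150,1.5,2,-140,0,0,-0.052,150,1.5,2,-100,0,0,-0.052,0,1.5,2,-50,0,0,-0.052,0,1.5,2,0,0,0,-0.052,0,1.5,2,0,0,0,-0.052,0]}}

```text
time: 8.6
position: [0.5515, 0.039, 0.2484]
tcp_rot: [0.782, 3.03, 0.007]
wrist_force: [1.4, -0.2, -0.4]
width: 0.999
```

Emit:
{"fn": "arm_command", "kwargs": {"commands": [0,0,0,0,0,0,0,0,0,0,0,0,0,0]}}

```text
time: 8.8
position: [0.5482, 0.0388, 0.2394]
tcp_rot: [-0.784, -3.041, 0.0]
wrist_force: [-0.8, -0.0, -0.3]
width: 1.005
```

Run:
```python
from h import *
s=manip.state();print(s["time"],s["position"],s["tcp_rot"],s["wrist_force"],s["width"])
save("wrist","w5.png");np.savez("w5.npz",*cal("wrist"))
im=cv2.imread("pics/w5.png");cv2.imwrite("pics/c5.png",cv2.resize(im[150:300,225:415],None,fx=4,fy=4,interpolation=2))
```

```text
8.8 [0.54822151 0.03876909 0.23935431] [-7.84345157e-01 -3.04111271e+00  2.54393276e-04] [-0.82065069 -0.0146544  -0.30908874] 1.0054536402549719
```

View pics/c5.png

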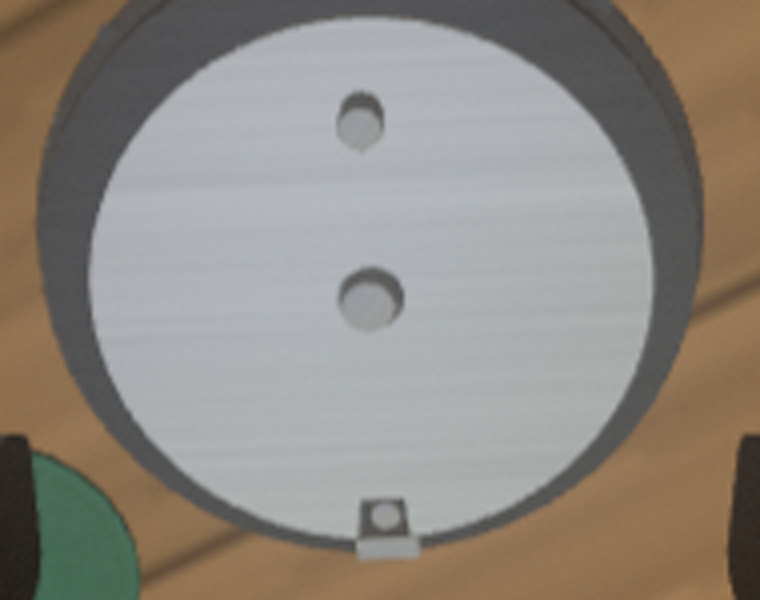

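The pin at crop (385,516) now sits centred in the notch, whose edges are at x 361 and 405 (middle 383). That is within about 0.5 mm. Next I'll press with the fingers straddling the spindle.

Emit:
{"fn": "arm_command", "kwargs": {"commands": [25,-18,0,0,0,0,150,46,-31.5,0,0,0,0,150,46,-31.5,-30,0,0,0,150,46,-31.5,-70,0,0,0,150,46,-31.5,-110,0,0,0,150,46,-31.5,-140,0,0,0,150,46,-31.5,-155,0,0,0,150,46,-31.5,-165,0,0,0,150,46,-31.5,-170,0,0,0,150,46,-31.5,-173,0,0,0,150,46,-31.5,-174,0,0,0,150,46,-31.5,-174,0,0,0,150]}}

```text
time: 10.05
position: [0.5949, 0.0073, 0.067]
tcp_rot: [0.784, 3.041, 0.001]
wrist_force: [-0.8, 0.4, 0.7]
width: 0.413
```

Emit:
{"fn": "arm_command", "kwargs": {"commands": [0,0,-1,0,0,0,150,0,0,-2,0,0,0,150,0,0,-3,0,0,0,150,0,0,-3,0,0,0,150,0,0,-3,0,0,0,150]}}

```text
time: 10.55
position: [0.5944, 0.0073, 0.0633]
tcp_rot: [-0.785, -3.042, 0.0]
wrist_force: [-0.3, -0.1, -0.1]
width: 0.416
```

Emit:
{"fn": "arm_command", "kwargs": {"commands": [0,0,-1,0,0,0,150,0,0,-2,0,0,0,150,0,0,-3,0,0,0,150,0,0,-4,0,0,0,150,0,0,-4,0,0,0,150,0,0,-4,0,0,0,150]}}

```text
time: 11.15
position: [0.5946, 0.0073, 0.0602]
tcp_rot: [0.784, 3.041, 0.0]
wrist_force: [-2.2, -0.6, 6.7]
width: 0.416
```

Emit:
{"fn": "arm_command", "kwargs": {"commands": [0,0,-1,0,0,0,150,0,0,-2,0,0,0,150,0,0,-3,0,0,0,150,0,0,-4,0,0,0,150,0,0,-4,0,0,0,150,0,0,-4,0,0,0,150]}}

```text
time: 11.75
position: [0.5946, 0.0073, 0.0563]
tcp_rot: [0.784, 3.041, 0.0]
wrist_force: [-2.3, 0.2, 6.9]
width: 0.411
```

Emit:
{"fn": "arm_command", "kwargs": {"commands": [0,0,-1,0,0,0,150,0,0,-2,0,0,0,150,0,0,-3,0,0,0,150,0,0,-3,0,0,0,150,0,0,-3,0,0,0,150]}}

```text
time: 12.25
position: [0.5946, 0.0073, 0.0541]
tcp_rot: [0.784, 3.041, 0.001]
wrist_force: [-4.4, -0.2, 12.8]
width: 0.41
```

Emit:
{"fn": "arm_command", "kwargs": {"commands": [0,0,-1,0,0,0,150,0,0,-2,0,0,0,150,0,0,-2,0,0,0,150,0,0,-2,0,0,0,150]}}

```text
time: 12.65
position: [0.5946, 0.0073, 0.054]
tcp_rot: [0.784, 3.04, 0.001]
wrist_force: [-11.1, -0.5, 24.3]
width: 0.414
```

Firm stop after about 7 to 8 mm of travel. Rising and looking.

Emit:
{"fn": "arm_command", "kwargs": {"commands": [0,0,2,0,0,0,150,0,0,5,0,0,0,150,0,0,10,0,0,0,150,0,0,25,0,0,0,150,0,0,60,0,0,0,150,0,0,100,0,0,0,150,-23,16,140,0,0,0,0,-46,31.5,187,0,0,0,0,-46,31.5,187,0,0,0,0,-46,31.5,187,0,0,0,0,-46,31.5,187,0,0,0,0,-46,31.5,187,0,0,0,0,-46,31.5,187,0,0,0,0]}}

```text
time: 13.95
position: [0.5483, 0.0385, 0.2355]
tcp_rot: [-0.785, -3.039, 0.002]
wrist_force: [0.6, 0.6, 1.1]
width: 1.004
```

Run:
```python
from h import *
s=manip.state();print(s["time"],s["position"],s["tcp_rot"],s["wrist_force"])
w=save("wrist","w6.png")[:,:,::-1];c=cal("wrist")
d=save("side","d6.png")[180:270,250:370,::-1];e=save("scene","s6.png")[165:255,280:400,::-1]
im=w;g=cv2.cvtColor(np.ascontiguousarray(im),6);hsv=cv2.cvtColor(np.ascontiguousarray(im),40)
m=((g>135)&(hsv[:,:,1]<50)).astype(np.uint8);m[:,:240]=0;m[:,395:]=0;m[:148]=0;m[283:]=0
ct=max(cv2.findContours(m,0,1)[0],key=cv2.contourArea)[:,0].astype(np.float32)
for z in(.046,.038):
    P=plane(c,ct,z)[:,:2];h=P[cv2.convexHull(P.astype(np.float32),returnPoints=False)[:,0]]
    x=np.linalg.lstsq(np.c_[2*h,np.ones(len(h))],(h**2).sum(1),rcond=None)[0];r=np.hypot(*(h-x[:2]).T);print(z,x[:2],r.mean(),r.std())
Z=lambda i:cv2.resize(i,(400,300),interpolation=2)
cv2.imwrite("pics/c6.png",np.vstack([np.hstack([Z(d),Z(e)]),np.hstack([Z(w[150:292,225:415]),Z(w)])]))
```

```text
13.95 [0.54826061 0.03845834 0.23552549] [-7.84596596e-01 -3.03916746e+00  1.52861294e-03] [0.61754811 0.56731444 1.08520418]
0.046 [0.59237901 0.00911427] 0.07812047519107726 0.00015372230730514492
0.038 [0.59531627 0.00738862] 0.08009859557621592 0.00015761477248776872
```

View pics/c6.png

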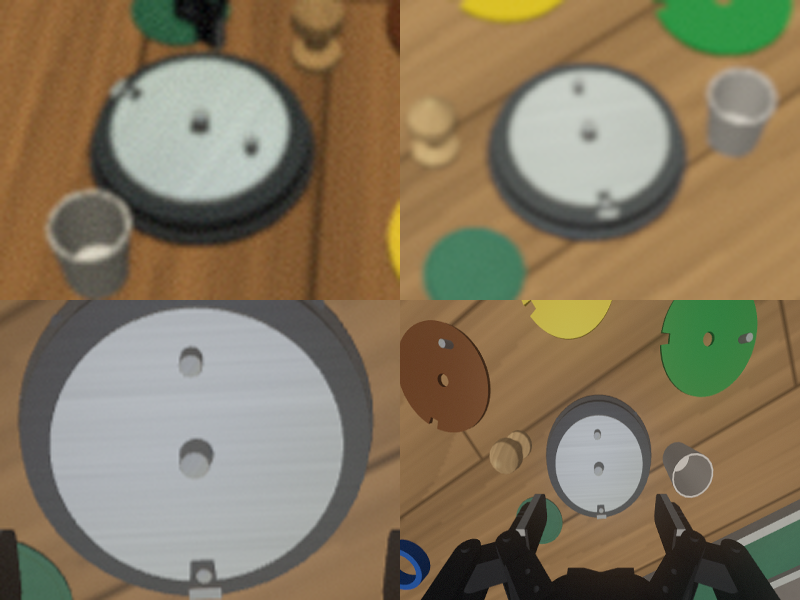

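The platter is down. Its rim fits an 80.1 mm radius at a top height of 38 mm, and only 78.1 mm at 46 mm. The pin shows in the notch, the bystanders haven't moved, and the gripper is clear.

```bash
python3 -c "
from workcell import manip
print(manip.hand_in())"
```

```text
the job is handed in; nothing more can be done
None
```

The platter is home on the base with the pin in its notch, and I handed the job in at about 14 s of the 64 s allowed.

- **Turning:** I pushed the stud round about 66° clockwise with one finger of the half-open gripper. The first push ended about 3° short, so a second small one finished it. The next close look showed the pin within about 0.5 mm of the notch's middle.
- **Pressing:** I pressed with the fingertips either side of the spindle. The platter gave way at about 7 N and came to a firm stop after 7–8 mm of travel, with 24 N on the wrist at the end. There was also a sideways force of about 11 N during that last push, with no sign that anything moved.
- **Last checks:** The rim measures 80.1 mm in radius if the top face is at 38 mm (home), against 78.1 mm if it were still at 46 mm; it should be 80 mm. The pin is visible in the notch. The cup, finial and tin lid look unmoved, and the gripper is about 17 cm above the platter, touching nothing. No check failed or disagreed.

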